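# Load the numbered test-pot trays for glazing

## Robot

A 6-joint arm with a two-finger parallel gripper is mounted at the origin on the work surface. World frame = base frame: x ahead of the robot, y to its left, z up, the work surface at z = 0. Lengths are in mm, angles in rad, forces in N, time in s.
With the tool pointing down it reaches from about 400 to 925 mm from the base axis. Payload 12.5 kg.
Tool frame: the origin (TCP) lies midway between the tips of the shut fingers; the grasp point (between the pads) lies 19 mm behind it; z points along the fingers, y is the line along which they close (so a half turn about z gives the same grasp; the last joint's range is limited). The gripper opens to 95 mm and grips with 3 to 60 N. Pads are 20 mm wide; open, the fingers measure 119 mm over their backs; the gripper's body (75 mm by 180 mm) begins 59 mm behind the grasp point.
Start: joints at [-1.4, 0.491, 1.559, -0, 1.092, -0.106], TCP at [170.822, -601.223, 192.761] pointing down, gripper open.
Joint ranges: [-3.1, 3.1], [-0.84, 2.19], [0.05, 2.79], [-1.13, 4.28], [0.06, 2.93], [-2.69, 2.69]. Speed limits (rad/s): [2.22, 2.22, 2.79, 3.14, 3.14, 3.14].

## Interface

Orientations are given as [roll, pitch, yaw] about the fixed x, y, z axes, in that order (R = Rz(yaw) Ry(pitch) Rx(roll)).
In Python, from cell import env gives the robot as it stands.
- The arm moves only by the shell command python3 -m inch 'ROWS'. ROWS is JSON, a list of rows, each a list of 7 numbers: the turn, a rotation vector about the tool's x, y, z in rad, then the shift along the tool's x, y, z in cm, then the closure, from -1 (fully open) to 1 (shut). A call has 1 to 20 rows; each row shifts and turns the commanded pose from where the row before left it, along the tool's axes as they then stand; what a row does not reach is not made up. A row lasts 1/8 s, in which the tool goes at most 62.5 mm and 10.7 degrees, less where a joint would pass 70% of its speed; a pose out of reach is approached as far as the arm can. A call with a gripper value outside its range is refused whole. The fingers move at their own pace and stop on an object; the grip force is fixed at half the most. Time passes only in rows, so rows that do not move let the fingers close. It gives the time, the measured TCP pose, the force, the opening and the grip force at its end, in the units of the state.
- env.state(): the state, without advancing time (a new reading comes with each control period).
- env.read_camera(name): name is "scene" or "top" or "wrist"; returns a dict with "img" (480x640x3 uint8, red, green, blue), "depth" (480x640 float32, mm along the optical axis (not along the pixel's ray), 0 where there is no reading), "fx", "fy", "cx", "cy" (pixels), "position" and "orientation" of the camera in the world. Camera axes: x right, y down, z forward; pixel columns grow to the right and rows downward; lengths in mm; the calibration is good to about 2 mm. A picture is of the moment at which its call begins.
- env.job_done(): hands the job in; it is judged then, once.
Trained networks look in a picture, given as the dict that the camera call returned (one of the last four; its "shot" number tells which), for a name from the list of things; names that differ only in an ending like _2 or _b are one class to them, and where a whole thing is asked for, a point or a joint stands for the part that bears it (a point fixed in the world has none). Each returns a list of dicts, best first, with "score" (0 to 1); they miss things now and then, are a little off and sometimes report something else, mostly with a low value. They report only what shows in the picture. A call takes as long as a camera call. They do not tell look-alikes from the thing itself.
- env.find_in(picture, target): "centre" ([x, y, z] in mm, in the coordinates of the camera as it stood for that picture, good to about 4 mm: the middle of the surface that is visible of it).
- env.trace(picture, target): "mask" (480x640 bool, what is visible of it).
The state is a dict: "t": time; "joints": joint angles; "qvel": joint speeds; "tau": joint torques, N m; "eef_pos": TCP position; "tcp_rot": TCP orientation; "ft_force": force on the tool from outside, world axes, zero at the start; "moment": the same for the moment, N m; "opening": opening from 0.0 (shut) to 1.0 (fully open); "grip_force": force on a finger pad.
Only numpy, scipy, OpenCV 4.12 (cv2) and the standard library are available. Lean on these libraries where they do the work, as an engineer would, in place of code of your own. Each camera call takes 0.05 s, during which the arm holds its last target. There are 200 camera calls.

## Task

First put the lump of dry clay that lies in one of the trays into the grey scrap bin. Then load the unglazed pots into the dotted trays in sequence, one pot at a time: the slim-necked vase into the one-dot tray, next the straight tumbler into the two-dot tray, last the low cup into the three-dot tray. Set each pot down gently, upright and flat on the tray's floor, let it go, and leave the spray bottle, mug and brush where they are.

Things in the scene. Friction and masses are not known exactly. Their poses are not given: they have to be found in the camera images.
- tray1: Fixed white tray: a square open pocket, outside 100 x 100 mm, walls 5 mm thick, rim 18 mm above the table, inside 90 x 90 mm with its floor 5 mm above the table. At its +x side a tab (26 mm deep, 100 mm wide, 12 mm high) bearing one black dot (14 mm across). Origin: pocket's centre at table height; x points to the tab.
- tray1_floor (a point): Centre of the pocket floor of tray1 (5 mm above the table).
- tray2: Fixed white tray: a square open pocket, outside 100 x 100 mm, walls 5 mm thick, rim 18 mm above the table, inside 90 x 90 mm with its floor 5 mm above the table. At its +x side a tab (26 mm deep, 100 mm wide, 12 mm high) bearing two black dots (14 mm across). Origin: pocket's centre at table height; x points to the tab.
- tray2_floor (a point): Centre of the pocket floor of tray2 (5 mm above the table).
- tray3: Fixed white tray: a square open pocket, outside 100 x 100 mm, walls 5 mm thick, rim 18 mm above the table, inside 90 x 90 mm with its floor 5 mm above the table. At its +x side a tab (26 mm deep, 100 mm wide, 12 mm high) bearing three black dots (14 mm across). Origin: pocket's centre at table height; x points to the tab.
- tray3_floor (a point): Centre of the pocket floor of tray3 (5 mm above the table).
- vase: Unglazed pale clay bud vase, closed solid shape, round: 130 mm tall, body 60 mm in diameter from 20 to 65 mm above its foot, shoulder narrowing to a straight neck 34 mm in diameter from 90 mm to the top at 130 mm; foot 48 mm in diameter. About 220 g. Origin: centre of its foot; z up along its axis.
- tumbler: Unglazed pale clay tumbler, straight round open cylinder: 58 mm in diameter, 95 mm tall, wall 5 mm, no handle. About 180 g. Origin: centre of its foot; z up along its axis.
- cup: Unglazed pale clay low cup, straight round open cylinder: 64 mm in diameter, 60 mm tall, wall 5 mm, no handle. About 150 g. Origin: centre of its foot; z up along its axis.
- lump: Lump of dry dark-brown clay lying in the pocket of the two-dot tray: 62 mm long (its x), 40 mm wide (its y), 46 mm high; above 30 mm it is 44 mm long and 38 mm wide, centred at x = +4 mm. Sides upright. About 150 g. Origin: centre of its underside.
- lump_center (a point): Middle of the clay lump, 22 mm above its underside.
- bin: Grey plastic open-topped scrap bin, fixed: 170 x 170 mm outside, 100 mm high, wall and floor 5 mm. Origin: centre of its underside on the table; z up.
- sprayer: Bystander: white spray bottle with black head, 68 mm in diameter, 180 mm tall. Origin: centre of its foot.
- mug: Bystander: white glazed mug with a handle at its +y side, 80 mm in diameter, 90 mm tall. Origin: centre of its foot.
- brush: Bystander: brush 190 mm long lying along its x. Origin: on its underside, about the middle.
There are look-alikes about, which are no part of the job. Leave any purple or yellow look-alike of the tumbler alone.

How it is judged (in metres and radians):
On the way, in this order (a step that is already met when the one before it is completed fails the run):
1. the clay lump lies in the scrap bin, let go (x of lump_center in the frame of bin between -0.08 and 0.08 m and y of lump_center in the frame of bin between -0.08 and 0.08 m and z of lump_center in the frame of bin between 0 and 0.075 m and contact force between the fingers and lump below 0.1 N), for 0.2 s.
2. the slim-necked bud vase stands upright on the pocket floor of the one-dot tray, let go (x of vase in the frame of tray1_floor between -0.024 and 0.024 m and y of vase in the frame of tray1_floor between -0.024 and 0.024 m and z of vase in the frame of tray1_floor between -0.005 and 0.005 m and angle between vase's own z axis and vertical below 0.1 rad and linear speed of vase below 0.03 m/s and contact force between the fingers and vase below 0.1 N), for 0.2 s.
3. the straight tumbler stands upright on the pocket floor of the two-dot tray, let go (x of tumbler in the frame of tray2_floor between -0.02 and 0.02 m and y of tumbler in the frame of tray2_floor between -0.02 and 0.02 m and z of tumbler in the frame of tray2_floor between -0.005 and 0.005 m and angle between tumbler's own z axis and vertical below 0.1 rad and linear speed of tumbler below 0.03 m/s and contact force between the fingers and tumbler below 0.1 N), for 0.2 s.
4. the low cup stands upright on the pocket floor of the three-dot tray, let go (x of cup in the frame of tray3_floor between -0.02 and 0.02 m and y of cup in the frame of tray3_floor between -0.02 and 0.02 m and z of cup in the frame of tray3_floor between -0.005 and 0.005 m and angle between cup's own z axis and vertical below 0.1 rad and linear speed of cup below 0.03 m/s and contact force between the fingers and cup below 0.1 N), for 0.2 s.
At the end, for the whole second after the job is handed in: The clay lump lies inside the scrap bin; the vase stands in the one-dot tray, the tumbler in the two-dot tray and the cup in the three-dot tray, each inside the pocket walls, its foot within 5 mm of the pocket floor's height, within 0.1 rad of upright, still and released (all of step 1 and all of step 2 and all of step 3 and all of step 4); the robot touches nothing.
It fails at once if the spray bottle, mug or brush is shifted by more than 30 mm (distance of any of sprayer, mug, brush from where it was at the start of the episode above 0.03 m).
It fails at once if the slim-necked bud vase is dropped or knocked over: it moves faster than 0.6 m/s (a fall of about 18 mm) while no finger touches it (linear speed of vase above 0.6 m/s and contact force between the fingers and vase below 0.05 N).
It fails at once if the straight tumbler is dropped or knocked over: it moves faster than 0.6 m/s (a fall of about 18 mm) while no finger touches it (linear speed of tumbler above 0.6 m/s and contact force between the fingers and tumbler below 0.05 N).
It fails at once if the low cup is dropped or knocked over: it moves faster than 0.6 m/s (a fall of about 18 mm) while no finger touches it (linear speed of cup above 0.6 m/s and contact force between the fingers and cup below 0.05 N).
It also fails if it takes over 72 s, if anything falls off the work surface, if the arm or the gripper's body presses on something with over 40 N, if the wrist force passes 120 N, or if a joint passes its speed limit or range.

## Working session

There is one attempt and no reset: what is moved stays moved. The work goes in short steps, Python scripts to look and compute and a shell command to move; the robot and the scene stay as the last step left them, time stands still between calls to the robot, and variables do not carry over. Pictures are saved under pics/ and viewed, at most 10 in all, crops included, and the job is handed in when it is done.

```bash
ls; mkdir -p pics; python3 - <<'E'
from cell import env
import cv2,numpy as np
a=env.read_camera("scene");b=env.read_camera("top")
for n,p in(("scene",a),("top",b)):
    cv2.imwrite(f"pics/{n}0.png",p["img"][:,:,::-1]); print(n,p["position"],p["orientation"],p["fx"],p["fy"],p["cx"],p["cy"])
s=env.state();print(s["t"],s["eef_pos"],s["tcp_rot"],s["opening"])
E
```

```text
pics
scene [1151.57360205  639.94745272  888.31377263] [-2.30358570e+00  6.75368741e-04  2.39103881e+00] 598.7410992702951 598.7410992702951 315.2689315175138 234.7570915938441
top [ 366.91196849  -52.91155331 1584.02394343] [-3.04444944  0.01318585 -1.57357582] 595.1150726915444 595.1150726915444 317.59064060535 243.84113620198877
0.1 [ 170.79939688 -600.98725407  192.24375751] [-3.14068144e+00 -1.45965811e-04  2.76790080e-01] 0.9967807418283355
```

View pics/scene0.png

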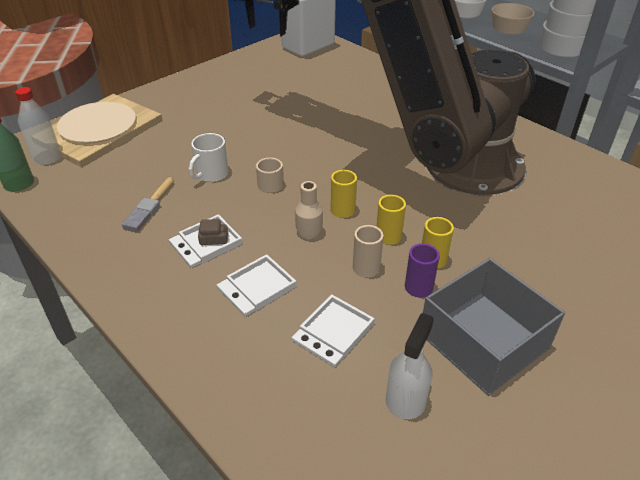

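View pics/top0.png

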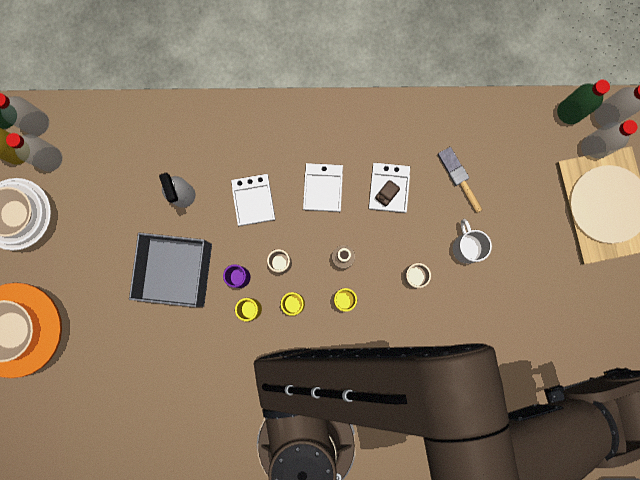

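Seen in the top view:
- **Trays:** three-dot (253,200), one-dot (323,188), two-dot (390,188) with the lump at (388,193).
- **Pots:** vase (343,258), cup (417,276).
- **Tumbler:** candidates are pale (278,261), purple (236,277) and yellow (247,310), (292,304), (345,300). I choose the pale one at (278,261).
- **Others:** bin (171,270), sprayer (177,192), mug (473,246), brush (460,180).

Next I measure these and check the choice in a close crop.

```bash
cat >h.py <<'E'
from cell import env
import cv2,numpy as np
from scipy.spatial.transform import Rotation as R
def cloud(p):
    d=p["depth"];v,u=np.mgrid[:480,:640]
    c=np.dstack([(u-p["cx"])/p["fx"]*d,(v-p["cy"])/p["fy"]*d,d])
    w=c@R.from_euler("xyz",p["orientation"]).as_matrix().T+p["position"]
    w[d==0]=np.nan; return w
def tow(p,c): return R.from_euler("xyz",p["orientation"]).apply(c)+p["position"]
def circ(xy):  # min enclosing circle, robust
    return cv2.minEnclosingCircle(xy.astype(np.float32))
E
python3 - <<'E'
from h import *
p=env.read_camera("top");w=cloud(p)
cv2.imwrite("pics/crop.png",cv2.resize(p["img"][155:325,220:440,::-1],None,fx=3.4,fy=3.4,interpolation=cv2.INTER_CUBIC))
print("table z",np.nanmedian(w[225:235,300:400,2]))
np.set_printoptions(precision=1,suppress=True)
for n in "tray1 tray2 tray3 vase tumbler cup lump bin sprayer mug brush".split():
    for t in env.trace(p,n)[:4]:
        m=t["mask"]&np.isfinite(w[...,2]); q=w[m]
        if len(q)<15: continue
        v,u=np.nonzero(t["mask"]); zt=np.percentile(q[:,2],97); top=q[q[:,2]>zt-8]
        (cx,cy),(a,b),an=cv2.minAreaRect(top[:,:2].astype(np.float32))
        print(n,round(t["score"],2),"px",u.mean().round(),v.mean().round(),"n",len(q),"zt",zt.round(1),"topmean",top.mean(0),"rect",np.array([cx,cy,a,b,an]),"circ",np.round(np.hstack(circ(top[:,:2])),1))
E
```

```text
table z -0.020659314159729547
tray1 0.84 px 253.0 199.0 n 1781 zt 21.0 topmean [647.7 142.4  17.4] rect [641.  141.3 125.3 100.6   9.4] circ [640.1 140.6  77.5]
tray1 0.8 px 390.0 186.0 n 1424 zt 21.9 topmean [ 673.8 -223.7   18.3] rect [ 671.8 -224.1   99.8  126.4   84. ] circ [ 670.7 -225.    77.4]
tray1 0.78 px 323.0 187.0 n 1717 zt 21.2 topmean [678.7 -48.2  17.5] rect [673.7 -46.4  99.5 126.1  86.9] circ [671.4 -46.6  75.5]
tray2 0.84 px 253.0 199.0 n 1781 zt 21.0 topmean [647.7 142.4  17.4] rect [641.  141.3 125.3 100.6   9.4] circ [640.1 140.6  77.5]
tray2 0.8 px 390.0 186.0 n 1424 zt 21.9 topmean [ 673.8 -223.7   18.3] rect [ 671.8 -224.1   99.8  126.4   84. ] circ [ 670.7 -225.    77.4]
tray2 0.78 px 323.0 187.0 n 1717 zt 21.2 topmean [678.7 -48.2  17.5] rect [673.7 -46.4  99.5 126.1  86.9] circ [671.4 -46.6  75.5]
tray3 0.84 px 253.0 199.0 n 1781 zt 21.0 topmean [647.7 142.4  17.4] rect [641.  141.3 125.3 100.6   9.4] circ [640.1 140.6  77.5]
tray3 0.8 px 390.0 186.0 n 1424 zt 21.9 topmean [ 673.8 -223.7   18.3] rect [ 671.8 -224.1   99.8  126.4   84. ] circ [ 670.7 -225.  
[... 1056 characters left out ...]
circ [ 653.7 -218.5   27.4]
bin 0.67 px 170.0 270.0 n 5021 zt 101.5 topmean [447.9 345.2  99.7] rect [450.4 345.2 172.4 169.8  83.7] circ [448.9 343.4 117.5]
sprayer 0.72 px 177.0 190.0 n 820 zt 183.7 topmean [645.  326.6 180.3] rect [644.6 326.5  69.7  22.4  20.5] circ [644.6 326.1  35. ]
mug 0.96 px 471.0 244.0 n 1104 zt 91.8 topmean [ 509.1 -429.3   89.3] rect [ 507.4 -429.4   79.1   79.3   54.8] circ [ 512.6 -427.8   43.9]
mug 0.59 px 177.0 190.0 n 844 zt 183.7 topmean [644.5 326.4 180.3] rect [644.6 326.5  69.7  22.4  20.5] circ [644.6 326.1  35. ]
brush 0.61 px 458.0 175.0 n 839 zt 25.1 topmean [ 701.1 -409.7   20.4] rect [ 689.8 -416.1  189.    42.2   30.5] circ [ 689.3 -415.    94.6]
```

View pics/crop.png

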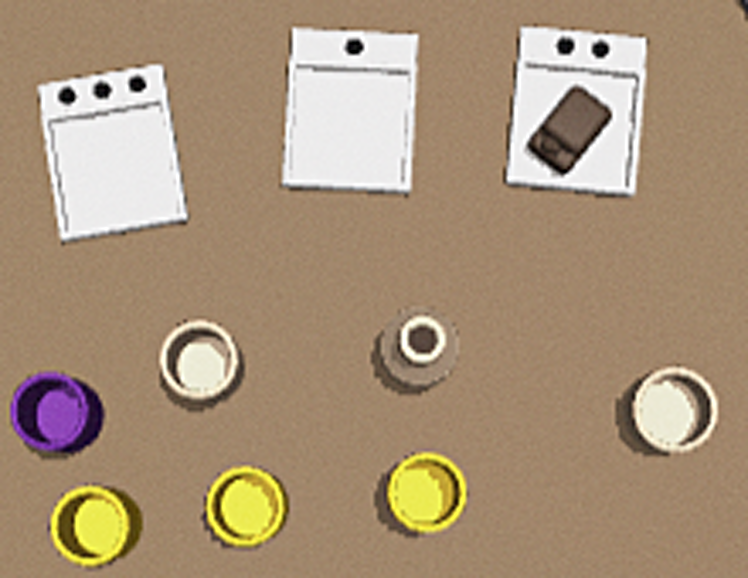

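The crop confirms it: pale tumbler at crop (200,362), vase (422,340), cup (675,410). The dots are 3/1/2 from left to right, and the lump is in the two-dot tray with its low step at lower left. Now I add a helper and make the first move above the lump.

```bash
cat >>h.py <<'E'
def plan(x,y,z,yaw=None):
    s=env.state(); r=R.from_euler("xyz",s["tcp_rot"])
    g=r if yaw is None else R.from_euler("xyz",[np.pi,0,yaw])
    rv=(r.inv()*g).as_rotvec(); d=g.inv().apply(np.array([x,y,z])-s["eef_pos"])/10
    print("t",round(s["t"],2),"tcp",np.round(s["eef_pos"],1),"yaw",round(s["tcp_rot"][2],3),"open",round(s["opening"]*95,1),"TURN",np.round(rv,3),"then SHIFT cm",np.round(d,2))
E
python3 - <<'E'
from h import *
p=env.read_camera("top");w=cloud(p);np.set_printoptions(precision=1,suppress=True)
q=w[235:290,255:300].reshape(-1,3);q=q[q[:,2]>88];print("tumbler",q.mean(0),circ(q[:,:2]))
q=w[170:215,370:410].reshape(-1,3)
for a,b in((44,70),(28,44)):
    s=q[(q[:,2]>a)&(q[:,2]<b)];print("lump",len(s),s.mean(0),cv2.minAreaRect(s[:,:2].astype(np.float32)))
plan(655,-217,110,-0.72)
E
python3 -m inch '[[0,0,0.16,0,0,0,-1],[0,0,0.17,0,0,0,-0.26],[0,0,0.17,0,0,0,-0.26],[0,0,0.17,0,0,0,-0.26],[0,0,0.17,0,0,0,-0.26],[0,0,0.16,0,0,0,-0.26],[0,0,0,0.4,-2.3,0,-0.26],[0,0,0,0.8,-4.5,0,-0.26],[0,0,0,0.8,-4.5,0,-0.26],[0,0,0,0.8,-4.5,0,-0.26],[0,0,0,0.8,-4.5,0,-0.26],[0,0,0,0.8,-4.5,0,-0.26],[0,0,0,0.8,-4.5,0,-0.26],[0,0,0,0.8,-4.5,0,-0.26],[0,0,0,0.8,-4.5,0,-0.26],[0,0,0,0.8,-4.5,0,-0.26],[0,0,0,0.8,-4.5,0,-0.26],[0,0,0,0.8,-4.5,0,-0.26],[0,0,0,0.8,-4.5,0,-0.26],[0,0,0,0.4,-2.3,0,-0.26]]'
python3 -c "
from h import *
plan(655,-217,110,-0.72)"
```

```text
tumbler [471.7  66.1  94.8] ((471.8962097167969, 65.96365356445312), 29.151931762695312)
lump 227 [ 657.6 -219.4   50.6] ((654.8029174804688, -216.90957641601562), (37.73945617675781, 53.275184631347656), 51.230125427246094)
lump 113 [ 641.6 -207.8   36.2] ((648.0786743164062, -211.71536254882812), (39.785072326660156, 79.15247344970703), 51.08320617675781)
t 0.75 tcp [ 170.8 -601.2  192.8] yaw 0.277 open 95.0 TURN [ 0. -0.  1.] then SHIFT cm [ 11.1 -60.8   8.3]
t: 3.25
eef_pos: [637.9, -228.0, 192.6]
tcp_rot: [-3.142, 0.0, -0.718]
ft_force: [0.1, -0.2, 0.1]
opening: 0.63
grip_force: 0.0
t 3.25 tcp [ 637.9 -228.   192.6] yaw -0.718 open 59.8 TURN [-0.     0.     0.002] then SHIFT cm [ 0.56 -1.95  8.26]
```

```bash
python3 -m inch '[[0,0,-0.04,0.6,-1.9,0,-0.26],[0,0,0,0,0,0,-0.26],[0,0,0,0,0,0,-0.26]]'; python3 - <<'E'
from h import *
p=env.read_camera("wrist");w=cloud(p)
cv2.imwrite("pics/w1.png",p["img"][:,:,::-1])
for t in env.trace(p,"lump")[:2]:
    q=w[t["mask"]]
    for a,b in((46,60),(27,43)):
        s=q[(q[:,2]>a)&(q[:,2]<b)]
        if len(s)>20: print(t["score"],len(s),s.mean(0),cv2.minAreaRect(s[:,:2].astype(np.float32)))
plan(655,-217,110)
E
```

```text
t: 3.62
eef_pos: [653.0, -221.2, 192.7]
tcp_rot: [3.141, 0.0, -0.684]
ft_force: [-0.9, -0.3, -0.2]
opening: 0.632
grip_force: 0.0
0.77 1430 [ 657.84086576 -220.29796128   50.32250375] ((657.0694580078125, -219.8083038330078), (37.24197769165039, 43.375492095947266), 49.81708526611328)
0.77 487 [ 656.14495549 -220.14295321   34.31697342] ((654.5347290039062, -217.40289306640625), (39.624229431152344, 60.51105499267578), 51.197200775146484)
t 3.73 tcp [ 653.  -221.4  192.9] yaw -0.684 open 59.8 TURN [0. 0. 0.] then SHIFT cm [-0.12 -0.47  8.29]
```

View pics/w1.png

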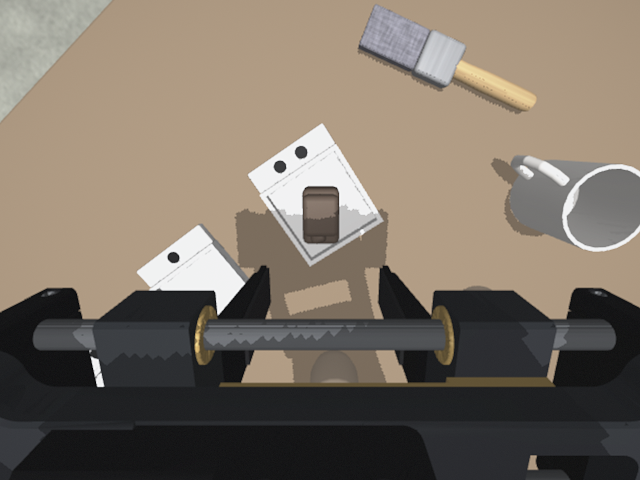

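The wrist view shows the lump at (321,215), square to the tool in the two-dot tray. I'll descend and grip it.

```bash
python3 -m inch '[[0,0,0,0,-0.4,2,-0.26],[0,0,0,0,0,4,-0.26],[0,0,0,0,0,4,-0.26],[0,0,0,0,0,3,-0.26],[0,0,0,0,0,2,-0.26],[0,0,0,0,0,1.5,-0.26],[0,0,0,0,0,0.6,-0.26],[0,0,0,0,0,0,-0.26],[0,0,0,0,0,0,1],[0,0,0,0,0,0,1],[0,0,0,0,0,0,1],[0,0,0,0,0,0,1],[0,0,0,0,0,0,1],[0,0,0,0,0,0,1]]'
```

```text
t: 5.48
eef_pos: [656.4, -217.4, 22.2]
tcp_rot: [-3.141, -0.001, -0.683]
ft_force: [-1.1, 0.6, 5.9]
opening: 0.396
grip_force: 30.0
```

```bash
python3 -m inch '[[0,0,0,0,0,-1,1],[0,0,0,0,0,-2,1],[0,0,-0.136,0,0,-3.5,1],[0,0,-0.136,0,0,-4,1],[0,0,-0.136,0,0,-4,1],[0,0,-0.136,0,0,-3,1],[0,0,-0.136,0,0,-1,1],[0,0,0,-0.7,-2,0,1],[0,0,0,-1.5,-4,0,1],[0,0,0,-1.5,-4,0,1],[0,0,0,-1.5,-4,0,1],[0,0,0,-1.5,-4,0,1],[0,0,0,-1.5,-4,0,1]]'; python3 -c "
from h import *
plan(449,345,75,0)"
```

```text
t: 7.1
eef_pos: [573.2, 5.1, 206.6]
tcp_rot: [-3.141, 0.001, -0.006]
ft_force: [1.4, -0.7, -0.5]
opening: 0.397
grip_force: 30.0
t 7.1 tcp [573.2   5.1 206.6] yaw -0.006 open 37.7 TURN [-0.     0.001 -0.006] then SHIFT cm [-12.42 -33.99  13.16]
```

```bash
python3 -m inch '[[0,0,0,-1.5,-4.2,0,1],[0,0,0,-1.5,-4.2,0,1],[0,0,0,-1.5,-4.2,0,1],[0,0,0,-1.5,-4.2,0,1],[0,0,0,-1.5,-4.2,0,1],[0,0,0,-1.5,-4.2,0,1],[0,0,0,-1.5,-4.2,0,1],[0,0,0,-1.5,-3.4,0,1],[0,0,0,0,-1,0,1],[0,0,0,0,0,3,1],[0,0,0,0,0,4,1],[0,0,0,0,0,4,1],[0,0,0,0,0,2,1],[0,0,0,0,0,1,1],[0,0,0,0,0,0,1],[0,0,0,0,0,0,-1],[0,0,0,0,0,0,-1],[0,0,0,0,0,0,-1],[0,0,0,0,0,0,-1]]'
```

```text
t: 9.48
eef_pos: [456.0, 341.4, 66.9]
tcp_rot: [-3.141, -0.0, -0.003]
ft_force: [0.0, -0.6, -0.3]
opening: 0.758
grip_force: 0.0
```

```bash
python3 -m inch '[[0,0,0,0,0,-3,-1],[0,0,0,0,0,-5,-1],[0,0,0,0,0,-5,-1],[0,0,0,0.2,3,0,-1],[0,0,0,0.3,4.5,0,-1],[0,0,0,0.3,4.5,0,-1],[0,0,0,0.3,4.5,0,-1],[0,0,0,0.3,4.5,0,-1],[0,0,0,0.3,4.5,0,-1],[0,0,0,0.3,4.5,0,-1],[0,0,0,0.3,4.5,0,-1],[0,0,0,0.3,4.5,0,-1],[0,0,0,0.3,3,0,-1],[0,0,0,0.1,2,0,-1],[0,0,0,0,0,0,-1],[0,0,0,0,0,0,-1]]'; python3 - <<'E'
from h import *
plan(482.7,-98,91,0)
p=env.read_camera("top");w=cloud(p);cv2.imwrite("pics/top2.png",p["img"][:,:,::-1])
for t in env.trace(p,"lump")[:2]: print(t["score"],np.nanmean(w[t["mask"]],0))
p=env.read_camera("wrist");w=cloud(p);cv2.imwrite("pics/w2.png",p["img"][:,:,::-1])
for t in env.trace(p,"vase")[:2]:
    q=w[t["mask"]];q=q[q[:,2]>122];print(t["score"],len(q),circ(q[:,:2]) if len(q) else 0)
E
```

```text
t: 11.48
eef_pos: [484.4, -98.2, 196.7]
tcp_rot: [-3.142, 0.0, -0.003]
ft_force: [0.7, -1.1, -0.6]
opening: 0.998
grip_force: 0.0
t 11.47 tcp [484.4 -98.2 196.7] yaw -0.003 open 94.9 TURN [-0.     0.    -0.003] then SHIFT cm [-0.17 -0.02 10.57]
0.77 1354 ((481.6891174316406, -97.47167205810547), 16.97865104675293)
```

View pics/top2.png

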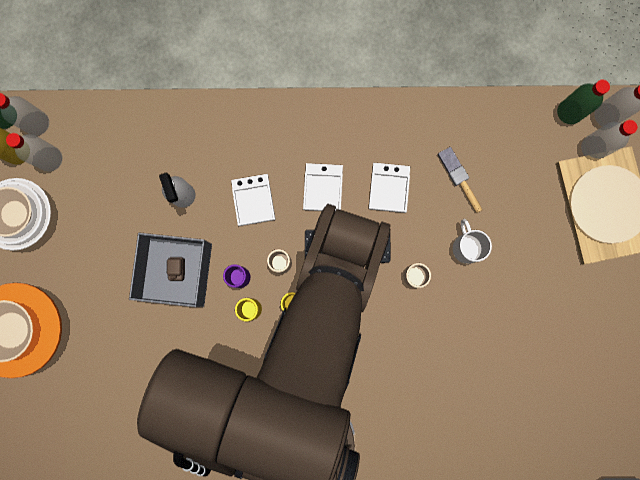

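The lump lies in the bin at (176,268) and the two-dot tray (390,188) is empty. Next I grip the vase by its neck.

```bash
python3 -m inch '[[0,0,0,-0.2,0,1.5,-1],[0,0,0,0,0,3,-1],[0,0,0,0,0,3,-1],[0,0,0,0,0,2,-1],[0,0,0,0,0,1.1,-1],[0,0,0,0,0,0,-1],[0,0,0,0,0,0,1],[0,0,0,0,0,0,1],[0,0,0,0,0,0,1],[0,0,0,0,0,0,1],[0,0,0,0,0,0,1],[0,0,0,0,0,0,1],[0,0,0,0,0,0,1],[0,0,0,0,0,0,1]]';  python3 - <<'E'
from h import *
plan(661,-46,135)
E
```

```text
t: 13.42
eef_pos: [482.5, -98.8, 90.7]
tcp_rot: [3.142, 0.0, -0.003]
ft_force: [-0.6, -0.5, 0.6]
opening: 0.352
grip_force: 30.0
t 13.43 tcp [482.5 -98.8  90.7] yaw -0.003 open 33.4 TURN [0. 0. 0.] then SHIFT cm [17.83 -5.34 -4.43]
```

```bash
python3 -m inch '[[0,0,0,0,0,-1,1],[0,0,0,0,0,-2,1],[0,0,0,0,0,-2,1],[0,0,0,1,-0.3,0,1],[0,0,0,2,-0.6,0,1],[0,0,0,3,-0.9,0,1],[0,0,0,3,-0.9,0,1],[0,0,0,3,-0.9,0,1],[0,0,0,3,-0.9,0,1],[0,0,0,2,-0.6,0,1],[0,0,0,0.8,-0.2,0,1],[0,0,0,0,0,0,1],[0,0,0,0,0,2,1],[0,0,0,0,0,1.2,1],[0,0,0,0,0,0.6,1],[0,0,0,0,0,0.3,1],[0,0,0,0,0,0.2,1],[0,0,0,0,0,0,1],[0,0,0,0,0,0,1]]';  python3 - <<'E'
from h import *
plan(661,-46,95.7)
E
```

```text
t: 15.8
eef_pos: [660.9, -46.4, 98.0]
tcp_rot: [3.141, -0.001, -0.003]
ft_force: [0.3, 1.0, -1.9]
opening: 0.347
grip_force: 30.0
t 15.8 tcp [660.9 -46.4  98. ] yaw -0.003 open 33.0 TURN [0. 0. 0.] then SHIFT cm [ 0.01 -0.04  0.23]
```

```bash
python3 -m inch '[[0,0,0,0,0,0.1,1],[0,0,0,0,0,0.1,1],[0,0,0,0,0,0.05,1],[0,0,0,0,0,0,1]]'; python3 -m inch '[[0,0,0,0,0,0,-1],[0,0,0,0,0,0,-1],[0,0,0,0,0,0,-1],[0,0,0,0,0,0,-1],[0,0,0,0,0,-2,-1],[0,0,0,0,0,-4,-1],[0,0,0,0,0,-4,-1],[0,0,0,0,0,-2,-1],[0,0,0,0,0,0,-1]]';  python3 - <<'E'
from h import *
p=env.read_camera("wrist");w=cloud(p)
for t in env.trace(p,"vase")[:2]:
    q=w[t["mask"]];z=q[:,2].max();q=q[q[:,2]>125];print(t["score"],len(q),z,np.median(q[:,2]),circ(q[:,:2]) if len(q) else 0)
plan(471.8,66,200)
E
```

```text
t: 16.3
eef_pos: [661.0, -46.4, 95.7]
tcp_rot: [3.141, -0.001, -0.003]
ft_force: [-0.8, 1.5, 3.9]
opening: 0.349
grip_force: 30.0
t: 17.42
eef_pos: [661.2, -46.4, 216.6]
tcp_rot: [3.141, -0.003, -0.003]
ft_force: [-0.7, 0.1, -0.8]
opening: 0.996
grip_force: 0.0
0.91 1240 nan 135.10100278238795 ((659.8003540039062, -45.1363410949707), 16.971311569213867)
0.54 0 nan nan 0
t 17.52 tcp [660.4 -46.3 214.2] yaw -0.003 open 94.8 TURN [0. 0. 0.] then SHIFT cm [-18.89 -11.17   1.45]
  return _methods._mean(a, axis=axis, dtype=dtype,
  ret = ret.dtype.type(ret / rcount)
```

The vase stands in the one-dot tray, its top at 135 mm and about 1 mm off centre. Next the tumbler.

```bash
python3 -m inch '[[0,0,0,-1.5,-0.9,0,-1],[0,0,0,-3.5,-2,0,-1],[0,0,0,-4,-2.4,0,-1],[0,0,0,-4,-2.4,0,-1],[0,0,0,-3.5,-2,0.5,-1],[0,0,0,-1.8,-1.1,0.5,-1],[0,0,0,-0.6,-0.4,0,-1],[0,0,0,0,0,0,-1],[0,0,0,0,0,0,-1]]';  python3 - <<'E'
from h import *
p=env.read_camera("wrist");w=cloud(p);cv2.imwrite("pics/w3.png",p["img"][:,:,::-1])
for t in env.trace(p,"tumbler")[:3]:
    q=w[t["mask"]];q=q[q[:,2]>85];v,u=np.nonzero(t["mask"]);print(t["score"],u.mean(),v.mean(),p["img"][t["mask"]].mean(0),len(q),circ(q[:,:2]) if len(q) else 0)
plan(471.8,66,51)
E
```

```text
t: 18.65
eef_pos: [472.8, 65.9, 205.0]
tcp_rot: [3.141, 0.0, -0.004]
ft_force: [0.1, 0.3, -0.2]
opening: 0.999
grip_force: 0.0
0.96 218.30265074279058 251.81969123215848 [67.03582872 40.38537722 85.2371104 ] 918 ((450.2239685058594, 157.94956970214844), 54.25089645385742)
0.88 352.36216943074857 301.1425369789332 [129.3814433  116.02599731  55.83639623] 554 ((362.5794982910156, 32.448795318603516), 29.088449478149414)
0.84 323.08200660859114 223.5716431360769 [137.21117453 125.1931511  112.12436167] 1102 ((470.02117919921875, 66.84727478027344), 28.99631690979004)
t 18.75 tcp [472.6  65.9 205. ] yaw -0.004 open 95.1 TURN [0. 0. 0.] then SHIFT cm [-8.00e-02 -1.00e-02  1.54e+01]
```

The third trace (137,125,112) is pale clay, at (470.5, 66.5), so that is the right tumbler. Descend and grip.

```bash
python3 -m inch '[[0,0,0,-0.1,0,1.5,-1],[0,0,0,0,0,3,-1],[0,0,0,0,0,4,-1],[0,0,0,0,0,3,-1],[0,0,0,0,0,2.5,-1],[0,0,0,0,0,1.4,-1],[0,0,0,0,0,0,-1],[0,0,0,0,0,0,1],[0,0,0,0,0,0,1],[0,0,0,0,0,0,1],[0,0,0,0,0,0,1],[0,0,0,0,0,0,1],[0,0,0,0,0,0,1],[0,0,0,0,0,0,1]]'; python3 -c "
from h import *
plan(659,-223,206)"
```

```text
t: 20.5
eef_pos: [471.2, 66.2, 51.4]
tcp_rot: [3.142, -0.0, -0.003]
ft_force: [-0.0, 1.1, 5.6]
opening: 0.61
grip_force: 30.0
t 20.5 tcp [471.2  66.2  51.4] yaw -0.003 open 58.0 TURN [0. 0. 0.] then SHIFT cm [ 18.88  28.86 -15.45]
```

```bash
python3 -m inch '[[0,0,0,0,0,-1,1],[0,0,0,0,0,-2.5,1],[0,0,0,0,0,-4,1],[0,0,0,0,0,-4,1],[0,0,0,0,0,-3,1],[0,0,0,0,0,-1,1],[0,0,0,1.2,1.8,0,1],[0,0,0,2.3,3.6,0,1],[0,0,0,2.4,3.6,0,1],[0,0,0,2.3,3.6,0,1],[0,0,0,2.4,3.6,0,1],[0,0,0,2.3,3.6,0,1],[0,0,0,2.4,3.6,0,1],[0,0,0,2.3,3.6,0,1],[0,0,0,1.2,1.8,0,1],[0,0,0,0,0,0,1],[0,0,0,0,0,3,1]]'; python3 -m inch '[[0,0,0,0,0,4,1],[0,0,0,0,0,3,1],[0,0,0,0,0,2.5,1],[0,0,0,0,0,1.2,1],[0,0,0,0,0,0.6,1],[0,0,0,0,0,0.3,1],[0,0,0,0,0,0,1],[0,0,0,0,0,0,1]]'; python3 -c "
from h import *
plan(659,-223,56.4)"
```

```text
t: 22.62
eef_pos: [658.4, -222.9, 176.4]
tcp_rot: [3.141, -0.002, -0.003]
ft_force: [-0.2, -0.3, -1.7]
opening: 0.609
grip_force: 30.0
t: 23.62
eef_pos: [658.4, -222.5, 60.9]
tcp_rot: [3.141, -0.001, -0.003]
ft_force: [0.6, 0.4, -1.3]
opening: 0.612
grip_force: 30.0
t 23.62 tcp [ 658.4 -222.5   60.9] yaw -0.003 open 58.2 TURN [0. 0. 0.] then SHIFT cm [0.06 0.05 0.45]
```

```bash
python3 -m inch '[[0,0,0,0,0,0.2,1],[0,0,0,0,0,0.1,1],[0,0,0,0,0,0.1,1],[0,0,0,0,0,0.07,1],[0,0,0,0,0,0,1]]'; python3 -m inch '[[0,0,0,0,0,0,-1],[0,0,0,0,0,0,-1],[0,0,0,0,0,0,-1],[0,0,0,0,0,0,-1],[0,0,0,0,0,-2,-1],[0,0,0,0,0,-4,-1],[0,0,0,0,0,-4,-1],[0,0,0,0,0,-4,-1],[0,0,0,0,0,-1,-1],[0,0,0,0,0,0,-1]]';  python3 - <<'E'
from h import *
p=env.read_camera("wrist");w=cloud(p)
for t in env.trace(p,"tumbler")[:2]:
    q=w[t["mask"]];q=q[q[:,2]>85];print(t["score"],len(q),np.median(q[:,2]),circ(q[:,:2]) if len(q) else 0)
plan(435,-289.5,200)
E
```

```text
t: 24.25
eef_pos: [658.4, -222.4, 56.5]
tcp_rot: [3.141, -0.001, -0.003]
ft_force: [-2.1, 0.5, 6.3]
opening: 0.609
grip_force: 30.0
t: 25.5
eef_pos: [658.1, -222.3, 206.2]
tcp_rot: [3.141, -0.001, -0.003]
ft_force: [-0.1, 0.3, -0.8]
opening: 1.0
grip_force: 0.0
0.89 1254 99.39573963122461 ((657.1333618164062, -221.67897033691406), 28.916860580444336)
t 25.6 tcp [ 657.7 -222.1  204.3] yaw -0.003 open 94.9 TURN [0. 0. 0.] then SHIFT cm [-22.24   6.81   0.46]
```

The tumbler stands in the two-dot tray. On to the cup.

```bash
python3 -m inch '[[0,0,0,-2,0.6,0,-1],[0,0,0,-4,1.2,0,-1],[0,0,0,-4,1.2,0,-1],[0,0,0,-4,1.2,0,-1],[0,0,0,-4,1.2,0,-1],[0,0,0,-3,1,0,-1],[0,0,0,-1.2,0.4,0,-1],[0,0,0,0,0,0,-1],[0,0,0,0,0,0,-1]]';  python3 - <<'E'
from h import *
p=env.read_camera("wrist");w=cloud(p)
for t in env.trace(p,"cup")[:2]:
    q=w[t["mask"]];q=q[q[:,2]>52];print(t["score"],len(q),np.median(q[:,2]),circ(q[:,:2]) if len(q) else 0)
plan(435,-289.5,25)
E
```

```text
t: 26.72
eef_pos: [436.7, -289.5, 205.2]
tcp_rot: [-3.141, 0.0, -0.003]
ft_force: [-0.1, 0.1, 0.8]
opening: 1.002
grip_force: 0.0
0.56 941 59.57570427117821 ((433.0000305175781, -289.0574951171875), 31.816184997558594)
t 26.82 tcp [ 436.7 -289.4  205.3] yaw -0.002 open 95.1 TURN [0. 0. 0.] then SHIFT cm [-0.16  0.02 18.03]
```

```bash
python3 -m inch '[[0,0,0,-0.2,0,2,-1],[0,0,0,0,0,4,-1],[0,0,0,0,0,4,-1],[0,0,0,0,0,3,-1],[0,0,0,0,0,2.5,-1],[0,0,0,0,0,1.5,-1],[0,0,0,0,0,1,-1],[0,0,0,0,0,0,-1],[0,0,0,0,0,0,1],[0,0,0,0,0,0,1],[0,0,0,0,0,0,1],[0,0,0,0,0,0,1],[0,0,0,0,0,0,1],[0,0,0,0,0,0,1]]'; python3 -c "
from h import *
plan(628,139,205)"
```

```text
t: 28.58
eef_pos: [434.1, -289.8, 25.8]
tcp_rot: [3.141, -0.0, -0.003]
ft_force: [-0.9, 0.2, 5.8]
opening: 0.665
grip_force: 30.0
t 28.57 tcp [ 434.1 -289.8   25.8] yaw -0.003 open 63.2 TURN [0. 0. 0.] then SHIFT cm [ 19.26 -42.93 -17.93]
```

```bash
python3 -m inch '[[0,0,0,0,0,-1,1],[0,0,0,0,0,-3,1],[0,0,0,0,0,-4,1],[0,0,0,0,0,-5,1],[0,0,0,0,0,-4,1],[0,0,0,0,0,-1,1],[0,0,0,0.9,-2,0,1],[0,0,0,1.7,-3.9,0,1],[0,0,0,1.8,-3.9,0,1],[0,0,0,1.7,-3.9,0,1],[0,0,0,1.8,-3.9,0,1],[0,0,0,1.7,-3.9,0,1],[0,0,0,1.8,-3.9,0,1],[0,0,0,1.7,-3.9,0,1],[0,0,0,1.8,-3.9,0,1],[0,0,0,1.7,-3.9,0,1],[0,0,0,1.8,-3.9,0,1],[0,0,0,0.9,-1.9,0,1],[0,0,0,0,0,0,1]]'; python3 -m inch '[[0,0,0,0,0,2,1],[0,0,0,0,0,4,1],[0,0,0,0,0,4,1],[0,0,0,0,0,3,1],[0,0,0,0,0,2,1],[0,0,0,0,0,1,1],[0,0,0,0,0,0.5,1],[0,0,0,0,0,0.3,1],[0,0,0,0,0,0.2,1],[0,0,0,0,0,0,1],[0,0,0,0,0,0,1]]'; python3 -c "
from h import *
plan(628,139,30.8)"
```

```text
t: 30.95
eef_pos: [628.1, 139.4, 204.3]
tcp_rot: [3.141, 0.002, -0.002]
ft_force: [-0.9, -0.3, -0.7]
opening: 0.665
grip_force: 30.0
t: 32.33
eef_pos: [628.4, 138.8, 35.8]
tcp_rot: [3.142, -0.0, -0.003]
ft_force: [0.5, 0.7, -0.5]
opening: 0.661
grip_force: 30.0
t 32.33 tcp [628.4 138.8  35.8] yaw -0.003 open 62.8 TURN [0. 0. 0.] then SHIFT cm [-0.04 -0.02  0.5 ]
```

```bash
python3 -m inch '[[0,0,0,0,0,0.2,1],[0,0,0,0,0,0.15,1],[0,0,0,0,0,0.1,1],[0,0,0,0,0,0.07,1],[0,0,0,0,0,0,1]]'; python3 -m inch '[[0,0,0,0,0,0,-1],[0,0,0,0,0,0,-1],[0,0,0,0,0,0,-1],[0,0,0,0,0,0,-1],[0,0,0,0,0,-2,-1],[0,0,0,0,0,-4,-1],[0,0,0,0,0,-5,-1],[0,0,0,0,0,-5,-1],[0,0,0,-3,0,-2,-1],[0,0,0,-5,0,0,-1],[0,0,0,-5,0,0,-1],[0,0,0,-4,0,0,-1],[0,0,0,0,0,0,-1],[0,0,0,0,0,0,-1]]';  python3 - <<'E'
from h import *
p=env.read_camera("scene");w=cloud(p);cv2.imwrite("pics/s9.png",p["img"][:,:,::-1])
p=env.read_camera("top");w=cloud(p)
for n in("vase","tumbler","cup","lump","sprayer","mug","brush"):
  for t in env.trace(p,n)[:5]:
    q=w[t["mask"]];z=np.nanpercentile(q[:,2],95);q=q[q[:,2]>z-8];print(n,t["score"],len(q),round(z,1),circ(q[:,:2]))
E
```

```text
t: 32.95
eef_pos: [628.3, 138.7, 30.8]
tcp_rot: [3.142, -0.0, -0.003]
ft_force: [-2.4, -0.6, 5.9]
opening: 0.659
grip_force: 30.0
t: 34.7
eef_pos: [459.3, 139.4, 210.6]
tcp_rot: [-3.142, -0.001, -0.003]
ft_force: [-0.1, -0.3, -0.3]
opening: 1.003
grip_force: 0.0
vase 0.88 136 138.4 ((660.9660034179688, -45.62517166137695), 16.790637969970703)
tumbler 0.9 132 102.5 ((658.665771484375, -221.951171875), 28.997325897216797)
tumbler 0.89 125 98.1 ((373.51605224609375, -101.73399353027344), 28.635652542114258)
tumbler 0.87 120 98.2 ((364.07269287109375, 31.083847045898438), 28.539186477661133)
cup 0.56 120 66.7 ((627.9808959960938, 136.83815002441406), 31.648813247680664)
cup 0.27 185 90.3 ((513.2925415039062, -428.29791259765625), 45.20954513549805)
lump 0.6 177 55.7 ((458.9683837890625, 277.4469299316406), 82.21477508544922)
sprayer 0.97 243 182.7 ((643.2589111328125, 329.95306396484375), 35.753055572509766)
mug 0.81 158 89.7 ((513.359375, -426.67431640625), 44.7780647277832)
mug 0.54 127 102.4 ((658.5281372070312, -222.3477325439453), 28.932357788085938)
brush 0.59 535 24.1 ((689.6453857421875, -414.80645751953125), 93.6643295288086)
```

View pics/s9.png

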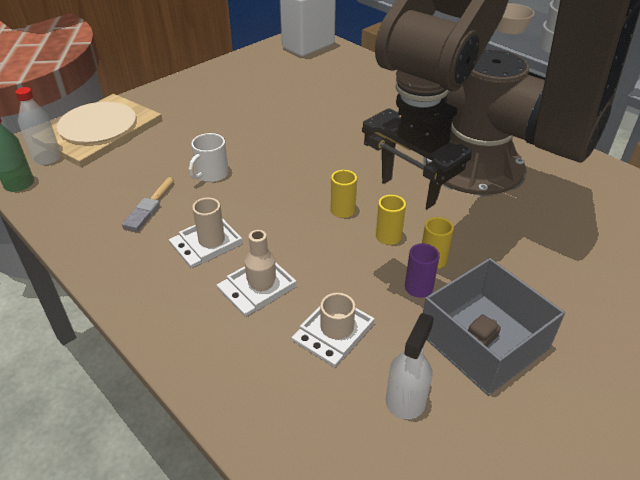

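The scene view shows the vase upright in the one-dot tray (260,265), the tumbler in the two-dot tray (208,225), the cup in the three-dot tray (338,317) and the lump in the bin (485,329). The bystanders have not moved and the gripper is clear.

```bash
python3 -c "
from cell import env
print(env.job_done())"
```

```text
the job is handed in; nothing more can be done
None
```

The job is handed in at about 35 s: the lump is in the bin, and the vase, tumbler and cup stand upright in the one-, two- and three-dot trays, with the spray bottle, mug and brush left where they were; the hand-in call returned no verdict.

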